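Order a drink and gum at the kiosk counter

ROBOT

A 6-joint arm with a two-finger parallel gripper is mounted at the origin on the work surface. World frame = base frame: x ahead of the robot, y to its left, z up, the work surface at z = 0. Lengths are in m, angles in rad, forces in N, time in s.
With the tool pointing down it reaches from about 0.3 to 0.875 m from the base axis. Payload 6.4 kg.
Tool frame: the origin (TCP) lies midway between the tips of the shut fingers; the grasp point (between the pads) lies 19 mm behind it; x points along the fingers, y is the direction in which the jaws open and shut, and the axes are right-handed (so a half turn about x gives the same grasp; the last joint's range is limited). The gripper opens to 85 mm and grips with 20 to 120 N. Pads are 22 mm wide; open, the fingers measure 114 mm over their backs; the gripper's body (76 mm by 85 mm) begins 54 mm behind the grasp point. The pads swing forward as they close: fully open they stand 13 mm farther back than shut.
Start: joints at [1.095, 0.181, 1.607, -0, 1.354, -0.206], TCP at [0.153, 0.554, 0.231] pointing down, gripper open.
Joint ranges: [-2.99, 2.99], [-0.89, 2.07], [0.3, 2.58], [-1.14, 4.28], [0, 2.63], [-3.12, 3.12]. Speed limits (rad/s): [2.57, 2.57, 3.01, 3.14, 3.14, 3.14].

INTERFACE

Orientations are given as a unit quaternion [w, x, y, z].
In Python, from bench import ctrl gives the robot as it stands.
- The arm moves only by the tool step_arm, never from a script. Its argument "motion" is a list of rows, each a list of 7 numbers: the shift along the tool's x, y, z in mm, then the turn, a rotation vector about the tool's x, y, z in degrees, then the closure in counts, from 0 (fully open) to 255 (shut). In form: [[tx, ty, tz, rx, ry, rz, hand], ...]. A call has 1 to 10 rows; each row is the pose to reach, as a shift and turn from the pose commanded when the call began, along the tool's axes at that moment; what a row does not reach only later rows make up. A row lasts 1/8 s, in which the tool goes at most 62.5 mm and 10.7 degrees, less where a joint would pass 70% of its speed; a pose out of reach is approached as far as the arm can. A call with a gripper value outside its range is refused whole. The fingers move at their own pace and stop on an object; the grip force is fixed at half the most. Time passes only in rows, so rows that repeat a pose let the fingers close. It gives the time, the measured TCP pose, the force and the opening at its end, in the units of the state.
- ctrl.get_obs(): the state, without advancing time (a new reading comes with each control period).
- ctrl.camera(name): name is "scene" or "top" or "wrist"; returns (picture, depth): 384x512x3 uint8, red, green, blue; 384x512 float32, m along the optical axis (not along the pixel's ray), 0 where there is no reading.
- ctrl.camera_info(name): a dict with "fx", "fy", "cx", "cy" (pixels), "dist_coeffs" ([k1, k2, p1, p2, k3] as OpenCV has them; the pictures are not rectified), "T" (4x4, takes a point from camera to world coordinates); the wrist camera has in their place "hand_eye" (4x4, takes a point from camera to tool coordinates, whose origin is the TCP and whose axes are the tool frame's). Camera axes: x right, y down, z forward; pixel columns grow to the right and rows downward; lengths in m; the calibration is good to about 2 mm. A picture is of the moment at which its call begins: read the wrist's pose just before it. camera_info takes no time and is no camera call.
- ctrl.hand_in(): hands the job in, once; it reports no verdict.
The state is a dict: "time_s": time; "q": joint angles; "dq": joint speeds; "joint_efforts": joint torques, N m; "eef_pos": TCP position; "eef_rot": TCP orientation; "wrist_force": force on the tool from outside, world axes, zero at the start; "torque": the same for the moment, N m; "opening": opening from 0.0 (shut) to 1.0 (fully open).
Only numpy, scipy, OpenCV 4.12 (cv2) and the standard library are available. Lean on these libraries where they do the work, as an engineer would, in place of code of your own. Each camera call takes 0.05 s, during which the arm holds its last target. There are 200 camera calls.

TASK

Place an order at the kiosk counter by pointing. Press the plunger of the call bell all the way down with the fingertips and let it spring back; then point at the orange bottle, holding the fingertips two or three centimetres straight above the middle of its cap for two seconds, and then point in the same way at the middle of the top of the yellow gum carton, and finish there, still pointing at it. Do not touch or move any bottle, carton or the display tray, and do not bring the fingertips down close over any bottle or carton other than these two.

Things in the scene. Friction and masses are not known exactly. Their poses are not given: they have to be found in the camera images.
- bell: round counter call bell with a steel dome on a black foot, fixed to the counter; 84 mm across, dome 46 mm high. Origin: centre of its underside, z up. A brass plunger stands on its middle
- bell_top (a point): centre of the top face of the bell's brass plunger, a flat button 24 mm across; 62 mm above the counter when up, and it moves down with the plunger
- bell_plunger (a joint): travel of the bell's plunger in m: 0 = up, 0.006 = fully down; pressed straight down against a spring (1 N to start, 4 N fully down), it springs back by itself
- bottle_orange: orange bottle of soft drink, closed, body and cap both orange, with a white paper label round it; 56 mm across, 135 mm tall, 0.22 kg, loose, stands upright. Origin: centre of its underside, z up; the top of its cap is 135 mm above the origin
- bottle_green: green bottle of soft drink, closed, body and cap both green, with a white paper label round it; 56 mm across, 135 mm tall, 0.22 kg, loose, stands upright. Origin: centre of its underside, z up; the top of its cap is 135 mm above the origin
- bottle_blue: blue bottle of soft drink, closed, body and cap both blue, with a white paper label round it; 56 mm across, 135 mm tall, 0.22 kg, loose, stands upright. Origin: centre of its underside, z up; the top of its cap is 135 mm above the origin
- tray: brown cardboard display tray fixed to the counter, 100 mm (x) by 250 mm (y), walls 45 mm high and 5 mm thick, floor 5 mm, three compartments side by side along y that hold the gum cartons in any order. Origin: centre of its underside, z up
- gum_yellow: yellow carton of chewing gum with a white band, 70 x 55 mm and 60 mm tall, loose, stands in a compartment of the display tray and rises 20 mm above the tray's walls. Origin: centre of its underside (5 mm above the counter); its top is 60 mm above the origin; z up, x along the 70 mm side
- gum_red: red carton of chewing gum with a white band, 70 x 55 mm and 60 mm tall, loose, stands in a compartment of the display tray and rises 20 mm above the tray's walls. Origin: centre of its underside (5 mm above the counter); its top is 60 mm above the origin; z up, x along the 70 mm side
- gum_green: green carton of chewing gum with a white band, 70 x 55 mm and 60 mm tall, loose, stands in a compartment of the display tray and rises 20 mm above the tray's walls. Origin: centre of its underside (5 mm above the counter); its top is 60 mm above the origin; z up, x along the 70 mm side
Mind the look-alikes: they are no part of the job. There is more than one size of the bottle_blue; the one meant has the size given above. What is shaped like the bottle_green but grey or pink is not meant.

How it is judged:
By the outcome, as a careful person would: the job done as asked, in the order asked, and still so for the second after the job is handed in, with the robot touching nothing.
It also fails if it takes over 51 s, if anything falls off the work surface, if the arm or the gripper's body presses on something with over 40 N, if the wrist force passes 120 N, or if a joint passes its speed limit or range.

## Working session

There is one attempt and no reset: what is moved stays moved. The work goes in short steps, Python scripts to look and compute and a tool call to move; the robot and the scene stay as the last step left them, time stands still between calls to the robot, and variables do not carry over. Pictures are saved under pics/ and viewed, about 8 in all and at most 12, crops included, and the job is handed in when it is done.

Besides the shell and the picture viewer there is one more tool, called after ">>>" by a JSON object that holds its "fn" and its "kwargs", one argument or row to a line. step_arm: Moves the arm, as the interface text tells. Its arguments: {"type":"object","properties":{"motion":{"type":"array","items":{"type":"array","items":{"type":"number"}}}},"required":["motion"]}

```bash
mkdir -p pics
cat > h.py <<'E'
import numpy as np, cv2, json
from scipy.spatial.transform import Rotation as R
from bench import ctrl
def Tcp(o):
    q=o["eef_rot"]; T=np.eye(4); T[:3,:3]=R.from_quat([q[1],q[2],q[3],q[0]]).as_matrix(); T[:3,3]=o["eef_pos"]; return T
def cloud(name):
    o=ctrl.get_obs(); im,d=ctrl.camera(name); i=ctrl.camera_info(name)
    T=np.array(i["T"]) if "T" in i else Tcp(o)@np.array(i["hand_eye"])
    K=np.array([[i["fx"],0,i["cx"]],[0,i["fy"],i["cy"]],[0,0,1]])
    v,u=np.mgrid[:384,:512]
    p=cv2.undistortPoints(np.stack([u,v],-1).reshape(-1,1,2).astype(float),K,np.array(i["dist_coeffs"],float)).reshape(384,512,2)
    P=np.concatenate([p,np.ones((384,512,1))],-1)*d[...,None]
    W=P@T[:3,:3].T+T[:3,3]; W[d==0]=np.nan
    return im,d,W
E
python3 - <<'E'
from h import *
o=ctrl.get_obs(); print(o["time_s"],o["eef_pos"],o["eef_rot"],o["opening"])
for n in ["scene","top"]:
    im,d,W=cloud(n); cv2.imwrite(f"pics/{n}0.png",im[...,::-1]); np.savez(f"{n}0.npz",im=im,W=W)
    print(n,(d==0).mean(), np.array(ctrl.camera_info(n)["T"])[:3,3])
E
```

```text
0.0 [0.15299353 0.55372923 0.23041716] [ 0.7004872   0.0945455   0.70087714 -0.09565597] 1.0016887346990997
scene 0.0039520263671875 [ 1.02438252 -0.56014263  1.10065429]
top 0.0038248697916666665 [0.45686329 0.0434747  1.51675707]
```

View pics/scene0.png

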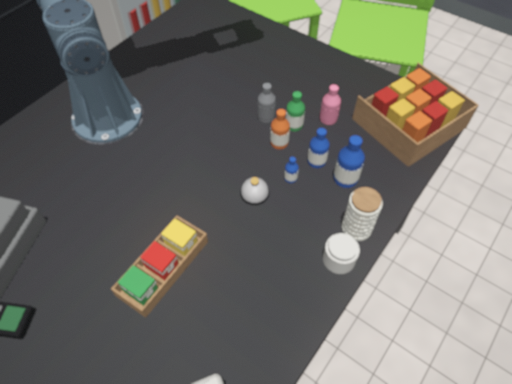

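View pics/top0.png

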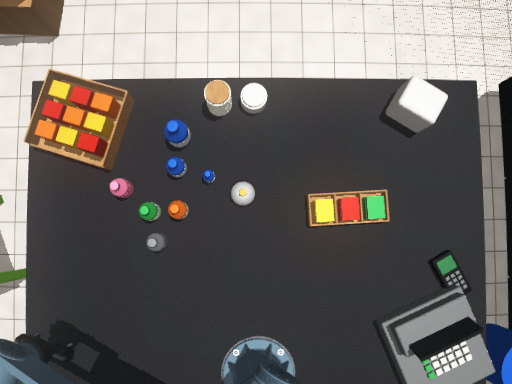

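The scene view shows the bell at (255,189), the orange bottle at (280,128) and the yellow carton at (179,236). In the top view they are at (243,193), (178,210) and (325,210). Green, blue and grey bottles stand close to the orange one. Next I measure all of them from both views.

Run:
```python
from h import *
for n,pts in [("top",dict(bell=(243,193),orange=(178,209),yellow=(325,210),red=(349,208),green=(149,211),grey=(155,242),blue=(176,166),sblue=(209,176),pink=(121,187),jar=(217,97))),("scene",dict(bell=(255,189),orange=(281,128),yellow=(180,236),red=(159,259),green=(296,110),grey=(267,102),blue=(319,147),sblue=(291,168)))]:
    D=np.load(f"{n}0.npz"); im,W=D["im"],D["W"]
    hsv=cv2.cvtColor(im,cv2.COLOR_RGB2HSV)
    print(n,"table z",np.nanmedian(W[300:320,200:230,2]) if n=="top" else np.nanmedian(W[200:230,50:90,2]))
    for k,(u,v) in pts.items():
        r=40 if n=="scene" else 24
        w=W[v-r:v+r,u-r:u+r].reshape(-1,3); h=hsv[v-r:v+r,u-r:u+r].reshape(-1,3).astype(int)
        if k in("orange","yellow","bell"):
            lo,hi={"orange":(5,16),"yellow":(25,34),"bell":(15,28)}[k]
            m=(h[:,0]>=lo)&(h[:,0]<=hi)&(h[:,1]>110)&(h[:,2]>90)
            if k!="orange": m&=w[:,2]>.05
        else:
            c=W[v,u]; m=np.linalg.norm(w[:,:2]-c[:2],axis=1)<.035
        s=w[m]; zt=np.nanpercentile(s[:,2],97); t=s[s[:,2]>zt-.008]
        print(k,m.sum(),"ztop %.3f"%zt,"top centre",np.round(np.nanmean(t,0),3),"mid",np.round((np.nanpercentile(t,3,axis=0)+np.nanpercentile(t,97,axis=0))/2,3),"ext",np.round(np.nanpercentile(t,97,axis=0)-np.nanpercentile(t,3,axis=0),3)[:2])
i=ctrl.camera_info("wrist");print(np.round(i["hand_eye"],3).tolist(),i["fx"])
```

```text
top table z 0.0007180190414866061
bell 40 ztop 0.067 top centre [0.567 0.046 0.063] mid [0.567 0.046 0.063] ext [0.019 0.018]
orange 281 ztop 0.138 top centre [0.515 0.244 0.135] mid [0.516 0.244 0.135] ext [0.023 0.024]
yellow 409 ztop 0.071 top centre [ 0.509 -0.206  0.067] mid [ 0.511 -0.206  0.068] ext [0.067 0.052]
red 431 ztop 0.072 top centre [ 0.517 -0.284  0.067] mid [ 0.516 -0.285  0.068] ext [0.062 0.049]
green 479 ztop 0.138 top centre [0.51  0.331 0.136] mid [0.51  0.331 0.137] ext [0.023 0.021]
grey 481 ztop 0.137 top centre [0.416 0.307 0.135] mid [0.416 0.308 0.135] ext [0.021 0.022]
blue 474 ztop 0.137 top centre [0.648 0.251 0.135] mid [0.648 0.251 0.135] ext [0.023 0.023]
sblue 369 ztop 0.093 top centre [0.621 0.151 0.091] mid [0.621 0.151 0.091] ext [0.015 0.013]
pink 531 ztop 0.137 top centre [0.584 0.422 0.135] mid [0.584 0.422 0.136] ext [0.023 0.023]
jar 665 ztop 0.147 top centre [0.85  0.119 0.143] mid [0.85  0.119 0.143] ext [0.051 0.059]
scene table z -0.0007981093322804167
bell 3 ztop 0.065 top centre [0.573 0.038 0.061] mid [0.574 0.038 0.062] ext [0.007 0.001]
orange 367 ztop 0.138 top centre [0.517 0.243 0.135] mid [0.516 0.244 0.135] ext [0.022 0.024]
yellow 507 ztop 0.069 top centre [ 0.513 -0.206  0.065] mid [ 0.513 -0.206  0.065] ext [0.064 0.052]
red 732 ztop 0.068 top centre [ 0.522 -0.288  0.064] mid [ 0.522 -0.286  0.064] ext [0.056 0.051]
green 665 ztop 0.135 top centre [0.512 0.329 0.134] mid [0.512 0.331 0.134] ext [0.022 0.022]
grey 653 ztop 0.135 top centre [0.419 0.307 0.134] mid [0.419 0.308 0.134] ext [0.022 0.024]
blue 812 ztop 0.136 top centre [0.649 0.249 0.135] mid [0.649 0.25  0.135] ext [0.023 0.021]
sblue 518 ztop 0.090 top centre [0.622 0.15  0.089] mid [0.622 0.151 0.089] ext [0.015 0.019]
[[0.0, -0.265, 0.964, -0.143], [1.0, 0.0, -0.0, 0.0], [-0.0, 0.964, 0.265, -0.068], [0.0, 0.0, 0.0, 1.0]] 274.0791624480819
```

```bash
cat > to.py <<'E'
import sys; from h import *
o=ctrl.get_obs(); T=Tcp(o); t=np.array(eval(sys.argv[1]))
print("t",o["time_s"],"pos",np.round(o["eef_pos"],4),"shift mm",np.round(T[:3,:3].T@(t-T[:3,3])*1000,1),"F",np.round(o["wrist_force"],1),"open",round(o["opening"],3))
print(np.round(T[:3,:3],3).tolist(), "down rotvec deg in tool", np.round(np.degrees(np.cross([1,0,0],T[:3,:3].T@[0,0,-1])),2))
E
python3 to.py "[0.35,0.20,0.25]"; python3 to.py "[0.567,0.046,0.20]"
```

```text
t 0.1 pos [0.153  0.5537 0.2305] shift mm [ -19.2 -288.5  284.1] F [ 0.5  0.2 -0.4] open 1.004
[[-0.001, 0.267, 0.964], [-0.001, 0.964, -0.267], [-1.0, -0.002, -0.0]] down rotvec deg in tool [ 0.   -0.02  0.09]
t 0.1 pos [0.153  0.5537 0.2305] shift mm [  30.9 -379.   534.4] F [ 0.5  0.2 -0.4] open 1.004
[[-0.001, 0.267, 0.964], [-0.001, 0.964, -0.267], [-1.0, -0.002, -0.0]] down rotvec deg in tool [ 0.   -0.02  0.09]
```

>>> {"fn": "step_arm", "kwargs": {
  "motion": [
    [-10, -20, 20, 0, 0, 0, 255],
    [-20, -56, 56, 0, 0, 0, 255],
    [-20, -92, 92, 0, 0, 0, 255],
    [-20, -128, 128, 0, 0, 0, 255],
    [-20, -164, 164, 0, 0, 0, 255],
    [-20, -200, 200, 0, 0, 0, 255],
    [-20, -236, 236, 0, 0, 0, 255],
    [-20, -270, 268, 0, 0, 0, 255],
    [-20, -285, 282, 0, 0, 0, 255],
    [-20, -288, 284, 0, 0, 0, 255]
  ]
}}

```text
time_s: 1.35
eef_pos: [0.3505, 0.2, 0.2511]
eef_rot: [0.7, 0.096, 0.701, -0.096]
wrist_force: [0.3, 1.1, -0.3]
opening: 0.001
```

```bash
python3 to.py "[0.567,0.046,0.20]"
```

```text
t 1.35 pos [0.3505 0.2    0.2511] shift mm [ 51. -90. 250.] F [ 0.3  1.1 -0.3] open 0.001
[[-0.0, 0.269, 0.963], [-0.0, 0.963, -0.269], [-1.0, -0.0, -0.0]] down rotvec deg in tool [ 0.   -0.03  0.01]
```

>>> {"fn": "step_arm", "kwargs": {
  "motion": [
    [5, -12, 33, 0, 0, 0, 255],
    [12, -28, 78, 0, 0, 0, 255],
    [22, -45, 125, 0, 0, 0, 255],
    [32, -62, 172, 0, 0, 0, 255],
    [42, -78, 217, 0, 0, 0, 255],
    [49, -88, 244, 0, 0, 0, 255],
    [51, -90, 250, 0, 0, 0, 255],
    [51, -90, 250, 0, 0, 0, 255]
  ]
}}

```text
time_s: 2.35
eef_pos: [0.5666, 0.0486, 0.1998]
eef_rot: [0.7, 0.095, 0.701, -0.095]
wrist_force: [0.4, 0.6, -0.2]
opening: -0.002
```

```bash
python3 to.py "[0.567,0.046,0.075]"
python3 - <<'E'
from h import *
im,d,W=cloud("wrist"); cv2.imwrite("pics/w1.png",im[...,::-1])
h=cv2.cvtColor(im,cv2.COLOR_RGB2HSV).astype(int)
m=(np.hypot(W[...,0]-.567,W[...,1]-.046)<.03)&(W[...,2]>.053)&(W[...,2]<.075)
v,u=np.nonzero(m); w=W[m]; print(m.sum(),np.median(u),np.median(v),np.round([w.mean(0),w.min(0),w.max(0)],4))
E
```

```text
t 2.35 pos [0.5666 0.0486 0.1998] shift mm [124.8  -2.4   1.3] F [ 0.4  0.6 -0.2] open -0.002
[[-0.001, 0.266, 0.964], [0.001, 0.964, -0.266], [-1.0, 0.0, -0.001]] down rotvec deg in tool [ 0.   -0.09 -0.01]
392 256.0 183.0 [[0.5653 0.0464 0.0621]
 [0.5541 0.0348 0.0545]
 [0.5774 0.0576 0.0643]]
```

View pics/w1.png

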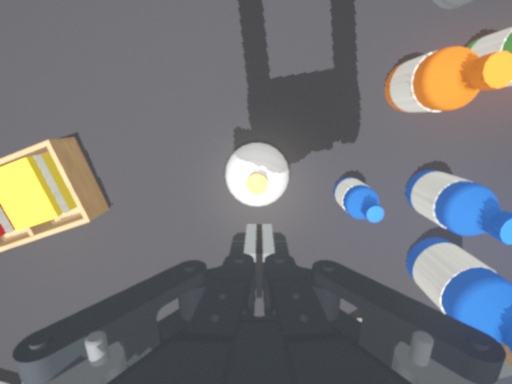

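The wrist view shows the brass plunger at (257,183), in line with the shut fingertips at (259,225). It measures (0.566, 0.046, 0.062), which agrees with the top view. I'll descend now.

>>> {"fn": "step_arm", "kwargs": {
  "motion": [
    [15, -2, 0, 0, 0, 0, 255],
    [45, -2, 0, 0, 0, 0, 255],
    [80, -2, 0, 0, 0, 0, 255],
    [108, -2, 0, 0, 0, 0, 255],
    [124, -2, 0, 0, 0, 0, 255],
    [130, -2, 0, 0, 0, 0, 255],
    [130, -2, 0, 0, 0, 0, 255]
  ]
}}

```text
time_s: 3.28
eef_pos: [0.5668, 0.0457, 0.0706]
eef_rot: [0.701, 0.095, 0.701, -0.095]
wrist_force: [-0.8, 0.3, -0.1]
opening: 0.001
```

>>> {"fn": "step_arm", "kwargs": {
  "motion": [
    [3, 0, 0, 0, 0, 0, 255],
    [6, 0, 0, 0, 0, 0, 255],
    [9, 0, 0, 0, 0, 0, 255],
    [10, 0, 0, 0, 0, 0, 255]
  ]
}}

```text
time_s: 3.78
eef_pos: [0.5669, 0.0456, 0.0604]
eef_rot: [0.701, 0.095, 0.7, -0.095]
wrist_force: [-0.3, 0.7, 2.7]
opening: -0.003
```

>>> {"fn": "step_arm", "kwargs": {
  "motion": [
    [1.5, 0, 0, 0, 0, 0, 255],
    [3, 0, 0, 0, 0, 0, 255],
    [3, 0, 0, 0, 0, 0, 255]
  ]
}}

```text
time_s: 4.15
eef_pos: [0.5669, 0.0456, 0.0575]
eef_rot: [0.701, 0.095, 0.701, -0.095]
wrist_force: [-0.5, -0.3, 2.9]
opening: -0.001
```

>>> {"fn": "step_arm", "kwargs": {
  "motion": [
    [1.5, 0, 0, 0, 0, 0, 255],
    [2, 0, 0, 0, 0, 0, 255],
    [2, 0, 0, 0, 0, 0, 255]
  ]
}}

```text
time_s: 4.53
eef_pos: [0.567, 0.0456, 0.056]
eef_rot: [0.701, 0.095, 0.7, -0.095]
wrist_force: [-1.0, -0.9, 8.1]
opening: -0.002
```

>>> {"fn": "step_arm", "kwargs": {
  "motion": [
    [1, 0, 0, 0, 0, 0, 255],
    [1, 0, 0, 0, 0, 0, 255],
    [1, 0, 0, 0, 0, 0, 255]
  ]
}}

```text
time_s: 4.9
eef_pos: [0.5671, 0.0456, 0.0558]
eef_rot: [0.701, 0.095, 0.7, -0.095]
wrist_force: [-4.4, 0.2, 13.9]
opening: -0.002
```

>>> {"fn": "step_arm", "kwargs": {
  "motion": [
    [-10, 0, 0, 0, 0, 0, 255],
    [-40, 0, 0, 0, 0, 0, 255],
    [-85, 0, 0, 0, 0, 0, 255],
    [-130, 0, 0, 0, 0, 0, 255],
    [-165, 0, 0, 0, 0, 0, 255],
    [-175, 0, 0, 0, 0, 0, 255],
    [-175, 0, 0, 0, 0, 0, 255]
  ]
}}

```text
time_s: 5.78
eef_pos: [0.5664, 0.0457, 0.2288]
eef_rot: [0.701, 0.095, 0.701, -0.095]
wrist_force: [-0.1, 0.7, 0.1]
opening: 0.0
```

```bash
python3 to.py "[0.516,0.244,0.23]"
```

```text
t 5.775 pos [0.5664 0.0457 0.2288] shift mm [  -1.2  177.7 -101.5] F [-0.1  0.7  0.1] open 0.0
[[-0.0, 0.267, 0.964], [0.0, 0.964, -0.267], [-1.0, -0.0, -0.0]] down rotvec deg in tool [ 0.   -0.01  0.  ]
```

The plunger stalled at z = 0.056 with 13.9 N on it, so it was fully down, and it has been released. Next is the orange bottle.

>>> {"fn": "step_arm", "kwargs": {
  "motion": [
    [-1, 20, -11, 0, 0, 0, 255],
    [-1, 60, -34, 0, 0, 0, 255],
    [-1, 105, -60, 0, 0, 0, 255],
    [-1, 145, -83, 0, 0, 0, 255],
    [-1, 170, -97, 0, 0, 0, 255],
    [-1, 178, -101.5, 0, 0, 0, 255],
    [-1, 178, -101.5, 0, 0, 0, 255]
  ]
}}

```text
time_s: 6.65
eef_pos: [0.5157, 0.244, 0.2288]
eef_rot: [0.7, 0.094, 0.701, -0.095]
wrist_force: [0.2, -0.3, -0.4]
opening: -0.001
```

```bash
python3 to.py "[0.516,0.244,0.16]"
python3 - <<'E'
from h import *
im,d,W=cloud("wrist"); cv2.imwrite("pics/w2.png",im[...,::-1])
m=(np.hypot(W[...,0]-.516,W[...,1]-.244)<.025)&(W[...,2]>.128)&(W[...,2]<.145)
v,u=np.nonzero(m); w=W[m]; print(m.sum(),np.median(u),np.median(v),np.round([w.mean(0),w.min(0),w.max(0)],4))
im,d,W=cloud("top")
m=(np.hypot(W[...,0]-.567,W[...,1]-.046)<.012); print("bell ztop",np.nanpercentile(W[m][:,2],[50,90]))
E
```

```text
t 6.65 pos [0.5157 0.244  0.2288] shift mm [68.8  0.2  0.4] F [ 0.2 -0.3 -0.4] open -0.001
[[-0.002, 0.266, 0.964], [-0.001, 0.964, -0.266], [-1.0, -0.001, -0.002]] down rotvec deg in tool [ 0.   -0.11  0.08]
657 259.0 192.0 [[0.5124 0.2452 0.1352]
 [0.5001 0.2321 0.1281]
 [0.5265 0.2578 0.1376]]
bell ztop [0.06281672 0.0686553 ]
```

View pics/w2.png

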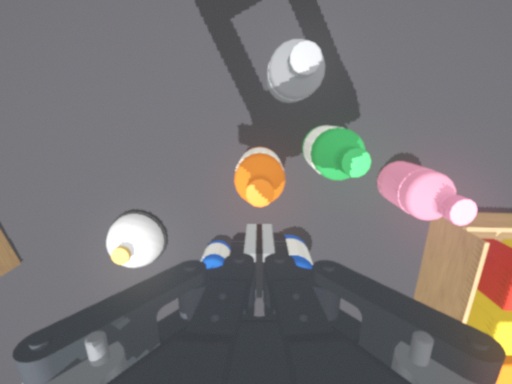

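The wrist view shows the orange cap at (260,192), directly in line with the fingertips, and nothing else under the fingers. The cap is at about (0.515, 0.244, 0.135). I'll descend to z = 0.160 and hold there.

>>> {"fn": "step_arm", "kwargs": {
  "motion": [
    [10, 0, -0.5, 0, 0, 0, 255],
    [28, 0, -0.5, 0, 0, 0, 255],
    [47, 0, -0.5, 0, 0, 0, 255],
    [60, 0, -0.5, 0, 0, 0, 255],
    [67, 0, -0.5, 0, 0, 0, 255],
    [69, 0, -0.5, 0, 0, 0, 255],
    [69, 0, -0.5, 0, 0, 0, 255],
    [69, 0, -0.5, 0, 0, 0, 255]
  ]
}}

```text
time_s: 7.75
eef_pos: [0.5162, 0.2445, 0.162]
eef_rot: [0.701, 0.095, 0.7, -0.095]
wrist_force: [1.3, -0.0, -0.2]
opening: -0.0
```

>>> {"fn": "step_arm", "kwargs": {
  "motion": [
    [0, 0, 0, 0, 0, 0, 255],
    [0, 0, 0, 0, 0, 0, 255],
    [0, 0, 0, 0, 0, 0, 255],
    [0, 0, 0, 0, 0, 0, 255],
    [0, 0, 0, 0, 0, 0, 255],
    [0, 0, 0, 0, 0, 0, 255],
    [0, 0, 0, 0, 0, 0, 255],
    [0, 0, 0, 0, 0, 0, 255],
    [0, 0, 0, 0, 0, 0, 255],
    [0, 0, 0, 0, 0, 0, 255]
  ]
}}

```text
time_s: 9.0
eef_pos: [0.5158, 0.2444, 0.1613]
eef_rot: [0.701, 0.095, 0.701, -0.095]
wrist_force: [-0.6, 0.1, -0.2]
opening: 0.001
```

>>> {"fn": "step_arm", "kwargs": {
  "motion": [
    [0, 0, 0, 0, 0, 0, 255],
    [0, 0, 0, 0, 0, 0, 255],
    [0, 0, 0, 0, 0, 0, 255],
    [0, 0, 0, 0, 0, 0, 255],
    [0, 0, 0, 0, 0, 0, 255],
    [0, 0, 0, 0, 0, 0, 255],
    [0, 0, 0, 0, 0, 0, 255],
    [0, 0, 0, 0, 0, 0, 255],
    [0, 0, 0, 0, 0, 0, 255],
    [0, 0, 0, 0, 0, 0, 255]
  ]
}}

```text
time_s: 10.25
eef_pos: [0.5158, 0.2444, 0.1613]
eef_rot: [0.701, 0.095, 0.701, -0.095]
wrist_force: [-0.0, -0.2, -0.9]
opening: 0.002
```

>>> {"fn": "step_arm", "kwargs": {
  "motion": [
    [-8, 0, 0, 0, 0, 0, 255],
    [-28, 0, 0, 0, 0, 0, 255],
    [-50, 0, 0, 0, 0, 0, 255],
    [-72, 0, 0, 0, 0, 0, 255],
    [-80, 0, 0, 0, 0, 0, 255],
    [-80, 0, 0, 0, 0, 0, 255]
  ]
}}

```text
time_s: 11.0
eef_pos: [0.516, 0.2444, 0.2418]
eef_rot: [0.701, 0.095, 0.7, -0.095]
wrist_force: [0.3, 0.1, -0.6]
opening: 0.001
```

```bash
python3 to.py "[0.511,-0.206,0.20]"
```

```text
t 11.0 pos [0.516  0.2444 0.2418] shift mm [  41.7 -435.5  115.2] F [ 0.3  0.1 -0.6] open 0.001
[[0.001, 0.267, 0.964], [0.0, 0.964, -0.267], [-1.0, 0.001, 0.001]] down rotvec deg in tool [ 0.    0.06 -0.03]
```

>>> {"fn": "step_arm", "kwargs": {
  "motion": [
    [0, -25, 6.5, 0, 0, 0, 255],
    [0, -75, 20, 0, 0, 0, 255],
    [0, -130, 34.5, 0, 0, 0, 255],
    [0, -185, 49, 0, 0, 0, 255],
    [5, -240, 63.5, 0, 0, 0, 255],
    [15, -295, 78, 0, 0, 0, 255],
    [27, -350, 92.5, 0, 0, 0, 255],
    [37, -400, 106, 0, 0, 0, 255],
    [41, -428, 113, 0, 0, 0, 255],
    [42, -435.5, 115, 0, 0, 0, 255]
  ]
}}

```text
time_s: 12.25
eef_pos: [0.5095, -0.2073, 0.1976]
eef_rot: [0.7, 0.096, 0.701, -0.096]
wrist_force: [-1.1, -0.1, 0.6]
opening: -0.002
```

>>> {"fn": "step_arm", "kwargs": {
  "motion": [
    [0, 0, 0, 0, 0, 0, 255],
    [0, 0, 0, 0, 0, 0, 255]
  ]
}}

```text
time_s: 12.5
eef_pos: [0.5106, -0.2048, 0.1992]
eef_rot: [0.701, 0.095, 0.701, -0.095]
wrist_force: [0.6, -0.4, -0.1]
opening: -0.002
```

```bash
python3 to.py "[0.512,-0.206,0.09]"
python3 - <<'E'
from h import *
im,d,W=cloud("wrist"); cv2.imwrite("pics/w3.png",im[...,::-1])
h=cv2.cvtColor(im,cv2.COLOR_RGB2HSV)
m=(np.abs(W[...,0]-.512)<.045)&(np.abs(W[...,1]+.206)<.034)&(W[...,2]>.057)&(W[...,2]<.08)
v,u=np.nonzero(m); w=W[m]; print(m.sum(),np.median(u),np.median(v),np.round([w.mean(0),np.percentile(w,2,axis=0),np.percentile(w,98,axis=0)],4))
print(cv2.minAreaRect((w[:,:2]*1000).astype(np.float32)))
E
```

```text
t 12.5 pos [ 0.5106 -0.2048  0.1992] shift mm [109.2  -0.8   1.7] F [ 0.6 -0.4 -0.1] open -0.002
[[-0.0, 0.265, 0.964], [0.0, 0.964, -0.265], [-1.0, 0.0, -0.0]] down rotvec deg in tool [ 0.   -0.01 -0.02]
3465 258.0 181.0 [[ 0.5072 -0.2045  0.0654]
 [ 0.4745 -0.231   0.0638]
 [ 0.5417 -0.1784  0.0669]]
((508.7423095703125, -204.8784942626953), (69.91822052001953, 55.224998474121094), 2.9869651794433594)
```

View pics/w3.png

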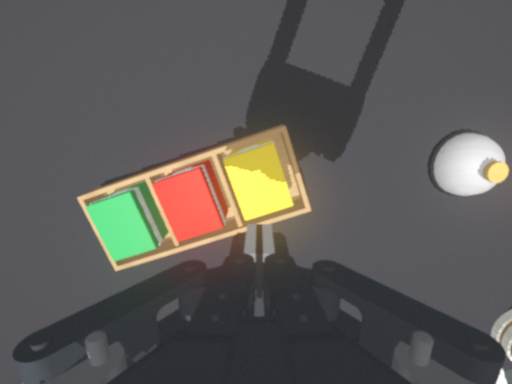

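In the wrist view the yellow carton's top is centred at (258,181), in line with the fingertips. The fitted rectangle is 70 x 55 mm at (0.509, -0.205, 0.065), as it should be. I'll descend to z = 0.090 and hold.

>>> {"fn": "step_arm", "kwargs": {
  "motion": [
    [12, 0, 0, 0, 0, 0, 255],
    [38, 0, 0, 0, 0, 0, 255],
    [66, 0, 0, 0, 0, 0, 255],
    [90, 0, 0, 0, 0, 0, 255],
    [104, 0, 0, 0, 0, 0, 255],
    [109, 0, 0, 0, 0, 0, 255],
    [109, 0, 0, 0, 0, 0, 255],
    [109, 0, 0, 0, 0, 0, 255]
  ]
}}

```text
time_s: 13.55
eef_pos: [0.5112, -0.2064, 0.0912]
eef_rot: [0.701, 0.095, 0.7, -0.095]
wrist_force: [1.0, -0.2, -0.1]
opening: -0.002
```

>>> {"fn": "step_arm", "kwargs": {
  "motion": [
    [0, 0, 0, 0, 0, 0, 255],
    [0, 0, 0, 0, 0, 0, 255],
    [0, 0, 0, 0, 0, 0, 255],
    [0, 0, 0, 0, 0, 0, 255],
    [0, 0, 0, 0, 0, 0, 255],
    [0, 0, 0, 0, 0, 0, 255],
    [0, 0, 0, 0, 0, 0, 255],
    [0, 0, 0, 0, 0, 0, 255],
    [0, 0, 0, 0, 0, 0, 255],
    [0, 0, 0, 0, 0, 0, 255]
  ]
}}

```text
time_s: 14.8
eef_pos: [0.5106, -0.206, 0.0903]
eef_rot: [0.701, 0.095, 0.701, -0.095]
wrist_force: [0.3, 0.1, -0.7]
opening: -0.003
```

>>> {"fn": "step_arm", "kwargs": {
  "motion": [
    [0, 0, 0, 0, 0, 0, 255],
    [0, 0, 0, 0, 0, 0, 255],
    [0, 0, 0, 0, 0, 0, 255],
    [0, 0, 0, 0, 0, 0, 255],
    [0, 0, 0, 0, 0, 0, 255],
    [0, 0, 0, 0, 0, 0, 255],
    [0, 0, 0, 0, 0, 0, 255],
    [0, 0, 0, 0, 0, 0, 255],
    [0, 0, 0, 0, 0, 0, 255],
    [0, 0, 0, 0, 0, 0, 255]
  ]
}}

```text
time_s: 16.05
eef_pos: [0.5105, -0.206, 0.0903]
eef_rot: [0.701, 0.095, 0.701, -0.095]
wrist_force: [-0.7, -0.3, -0.6]
opening: 0.001
```

```bash
python3 to.py "[0.511,-0.205,0.09]"
python3 - <<'E'
from h import *
im,d,W=cloud("scene"); cv2.imwrite("pics/s2.png",im[...,::-1])
im,d,W=cloud("top"); W0=np.load("top0.npz")["W"]
for k,c in dict(orange=(.516,.244),green=(.51,.331),grey=(.417,.307),blue=(.648,.251),sblue=(.621,.151)).items():
    f=lambda W:np.nanmean(W[(np.hypot(W[...,0]-c[0],W[...,1]-c[1])<.03)&(W[...,2]>(.085 if k=="sblue" else .128))],0)
    print(k,np.round(f(W)-f(W0),4))
E
```

```text
t 16.05 pos [ 0.5105 -0.206   0.0903] shift mm [0.3 1.1 0.2] F [-0.7 -0.3 -0.6] open 0.001
[[-0.0, 0.266, 0.964], [-0.0, 0.964, -0.266], [-1.0, -0.0, -0.0]] down rotvec deg in tool [ 0. -0.  0.]
orange [-0.0001  0.0002 -0.    ]
green [ 0.      0.0002 -0.0007]
grey [0.     0.0001 0.0003]
blue [-0.0001 -0.0004  0.0001]
sblue [-0.0007 -0.0003 -0.0006]
```

View pics/s2.png

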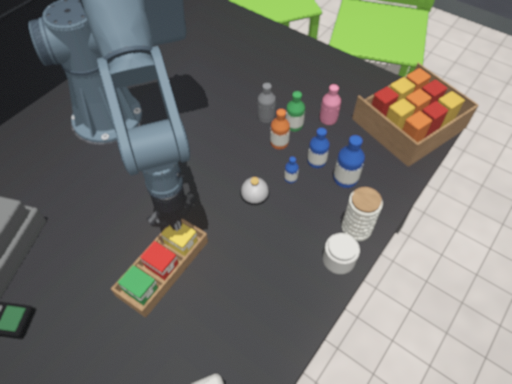

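The scene view shows the fingertips above the yellow carton at (180,236). The bell at (255,189) and all the bottles are where they were. I'm handing in.

```bash
python3 -c "
from bench import ctrl; print(ctrl.hand_in())"
```

```text
the job is handed in; nothing more can be done
None
```

The order was placed in the sequence asked and handed in at about 16 s, with the arm still pointing at the yellow gum carton.

- **Bell:** I pressed the plunger until it stopped at z = 0.056 with about 14 N on it, so it was fully down. After I lifted off, the top camera read its top at about 0.063, so it had sprung back.
- **Orange bottle:** the fingertips held about 26 mm above the middle of the cap for at least 2.5 s.
- **Yellow carton:** the fingertips have been about 25 mm above the middle of its top for 2.5 s, at (0.511, -0.206, 0.090). The wrist force is near zero.

**Last checks:** the top camera showed the five bottles nearest the work moved by less than 1 mm. The pink and large blue bottles, the cartons and the tray I checked only by eye, and they looked unmoved.

**Disagreements:** the cameras differed by up to 4 mm in x for the orange cap and the yellow carton. The first scene-camera reading of the bell differed by about 1 cm, but it came from only 3 pixels and I did not use it.

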